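Lift the blue tube plate off its mixer pins

ROBOT

A 6-joint arm with a two-finger parallel gripper is mounted at the origin on the work surface. World frame = base frame: x ahead of the robot, y to its left, z up, the work surface at z = 0. Lengths are in m, angles in rad, forces in N, time in s.
With the tool pointing down it reaches from about 0.35 to 0.975 m from the base axis. Payload 4.9 kg.
Tool frame: the origin (TCP) lies at the very end of the fingers, on their centre line; the grasp point (between the pads) lies behind it (manip.pinch_z is the y of the grasp point in the tool frame, in m); y points along the fingers, x is the direction in which the jaws open and shut, and the axes are right-handed (so a half turn about y gives the same grasp; the last joint's range is limited). The gripper opens to 85 mm and grips with 20 to 120 N. Pads are 22 mm wide; open, the fingers measure 114 mm over their backs; the gripper's body (76 mm by 85 mm) begins 54 mm behind the grasp point. The pads swing forward as they close: fully open they stand 13 mm farther back than shut.
Start: joints at [1, 0.053, 1.613, -0, 1.476, -0.119], TCP at [0.273, 0.562, 0.231] pointing down, gripper open.
Joint ranges: [-3.01, 3.01], [-1.01, 2.22], [0.06, 2.58], [-1.02, 4.17], [0.09, 2.62], [-3.14, 3.14]. Speed limits (rad/s): [2.57, 2.57, 3.14, 3.14, 3.14, 3.14].

INTERFACE

Orientations are given as a unit quaternion [w, x, y, z].
In Python, from plant import manip gives the robot as it stands.
- The arm moves only by the tool drive_tool, never from a script. Its argument "motion" is a list of rows, each a list of 3 entries, a list of its own where there are three numbers: the shift along the tool's x, y, z in units of 25 mm (1.0 is 25 mm), then the turn, a rotation vector about the tool's x, y, z in units of 5 degrees (1.0 is 5 degrees), then the closure, from -1 (fully open) to 1 (shut). A call has 1 to 12 rows; each row shifts and turns the commanded pose from where the row before left it, along the tool's axes as they then stand; what a row does not reach is not made up. A row lasts 1/10 s, in which the tool goes at most 50 mm and 8.59 degrees, less where a joint would pass 70% of its speed; a pose out of reach is approached as far as the arm can. A call is refused whole if a number of a shift passes 1 or a number of a turn 1, either way. A call with a gripper value outside its range is refused whole. The fingers move at their own pace and stop on an object; the grip force is fixed at half the most. Time passes only in rows, so rows that do not move let the fingers close. It gives the time, the measured TCP pose, the force and the opening at its end, in the units of the state.
- manip.state(): the state, without advancing time (a new reading comes with each control period).
- manip.grab_frame(name): name is "scene" or "top"; returns a dict with "img" (480x640x3 uint8, blue, green, red), "range_z" (480x640 float32, m along the optical axis (not along the pixel's ray), 0 where there is no reading), "camera_matrix" (3x3 intrinsics, pixels), "k1" (the pictures are not rectified: a ray, as slopes to the right and down, at radius r is drawn at 1 + k1 r^2 times it, then the intrinsics apply), "world_from_camera" (4x4, takes a point from camera to world coordinates). Camera axes: x right, y down, z forward; pixel columns grow to the right and rows downward; lengths in m; the calibration is good to about 2 mm. A picture is of the moment at which its call begins.
- manip.job_done(): hands the job in, once; it reports no verdict.
The state is a dict: "time": time; "joint_pos": joint angles; "joint_vel": joint speeds; "joint_efforts": joint torques, N m; "tool_pos": TCP position; "tool_rot": TCP orientation; "contact_force": force on the tool from outside, world axes, zero at the start; "ft_torque": the same for the moment, N m; "gripper_width": opening from 0.0 (shut) to 1.0 (fully open).
Only numpy, scipy, OpenCV 4.12 (cv2) and the standard library are available. Lean on these libraries where they do the work, as an engineer would, in place of code of your own. Each camera call takes 0.05 s, during which the arm holds its last target. There are 200 camera calls.

TASK

Two bench mixers each carry a tube plate on two upright locating pins. Lift the blue tube plate by its white handle straight up, level, until it is clear of its pins, then set it down gently, flat in the middle of the green mat and squared up with it (either way round), and let go. Leave the orange tube plate seated on its mixer.

Things in the scene. Friction and masses are not known exactly. Their poses are not given: they have to be found in the camera images.
- blue_plate_handle (a point): Centre of the white handle (solid upright block 16 mm along x, 60 along y, 45 tall) amid the loose blue tube plate (slab 86 x 128 x 14 mm in x, y, z; 0.35 kg; z up; rows of dark wells). Pinch it across its 16 mm. Point: 37 mm above the slab's underside, 23 above its upper face, 22 below the handle's top. 11 mm holes at y = +-52 mm sit on the pins, which stick out 16 mm above the slab.
- orange_plate_handle (a point): Centre of the white handle of the orange tube plate: the same as the blue one but orange, seated on the other mixer. To be left alone; its handle reaches 109 mm above the bench.
- mixer_a_deck (a point): Centre of the deck of the mixer under the blue plate, 50 mm above the bench; z up. Both mixers: fixed white boxes 160 mm (x) by 180 mm (y), with an aluminium deck and two upright steel pins, 8 mm thick and 30 mm tall, at y = +-52 mm. Mixers and mat swap between left, middle and right places, so the way to the mat may lead over the other mixer.
- mat_center (a point): Centre of the upper face of the green mat, 140 mm (its x) by 180 mm (its y), 4 mm thick, fixed flat on the bench; z up. The blue plate's long side goes along the mat's long side.
Mind the look-alikes: they are no part of the job. What is shaped like the part that bears blue_plate_handle but pink is not meant.

How it is judged:
By the outcome, as a careful person would: the job done as asked, in the order asked, and still so for the second after the job is handed in, with the robot touching nothing.
It also fails if it takes over 54 s, if anything falls off the work surface, if the arm or the gripper's body presses on something with over 40 N, if the wrist force passes 120 N, or if a joint passes its speed limit or range.

## Working session

There is one attempt and no reset: what is moved stays moved. The work goes in short steps, Python scripts to look and compute and a tool call to move; the robot and the scene stay as the last step left them, time stands still between calls to the robot, and variables do not carry over. Pictures are saved under pics/ and viewed, about 8 in all and at most 12, crops included, and the job is handed in when it is done.

Besides the shell and the picture viewer there is one more tool, called after ">>>" in YAML: its name, and indented under it one key for each argument. drive_tool: Moves the arm, as the interface text tells. Its arguments: {"type":"object","properties":{"motion":{"type":"array","items":{"type":"array"}}},"required":["motion"]}

```bash
ls; mkdir -p pics; cat > h.py <<'E'
import numpy as np, cv2
from plant import manip
def grab(n):
    f=manip.grab_frame(n); K=np.array(f["camera_matrix"]); k1=f["k1"]
    z=f["range_z"]; v,u=np.mgrid[0:480,0:640]
    pts=np.stack([u,v],-1).reshape(-1,1,2).astype(np.float64)
    s=cv2.undistortPoints(pts,K,np.array([k1,0,0,0,0.])).reshape(480,640,2)
    P=np.concatenate([s*z[...,None],z[...,None]],-1)
    T=np.array(f["world_from_camera"]); W=P@T[:3,:3].T+T[:3,3]
    W[z==0]=np.nan
    return f["img"],W,f
E
python3 - <<'E'
from h import *
s=manip.state(); print(s, manip.pinch_z)
a,W,f=grab("top"); b,V,g=grab("scene")
cv2.imwrite("pics/t1.png",a); cv2.imwrite("pics/s1.png",b)
np.savez("g1.npz",a=a,W=W,b=b,V=V)
print(f["world_from_camera"],g["world_from_camera"])
E
```

```text
pics
{'time': 0.0, 'joint_pos': array([ 1.00004083e+00,  5.33149165e-02,  1.61428832e+00, -8.45182548e-06,
        1.47599498e+00, -1.19004017e-01]), 'joint_vel': array([ 0.00052458,  0.00037438, -0.00077946,  0.0014474 ,  0.00114473,
        0.00134119]), 'joint_efforts': array([ 1.99231792e-03, -3.93678331e+01, -3.70180535e+01,  1.12095561e-04,
        6.80013283e-03,  9.23419975e-06]), 'tool_pos': array([0.27250586, 0.56177575, 0.23009241]), 'tool_rot': array([-0.59897365,  0.59958374,  0.37467915, -0.37595937]), 'contact_force': array([ 0.92640923,  0.40429692, -0.01153152]), 'ft_torque': array([-0.01227684, -0.02699501,  0.03330077]), 'gripper_width': 1.0012581134554486} -0.0187
[[ 0.00444236 -0.98293124  0.18391967  0.24134379]
 [-0.99990997 -0.00203751  0.01326248 -0.01445129]
 [-0.01266137 -0.18396203 -0.9828518   1.11445363]
 [ 0.          0.          0.          1.        ]] [[-0.72254605  0.55589438 -0.41098496  0.87303625]
 [ 0.69111277  0.56617165 -0.4492358   0.45527179]
 [-0.01703963 -0.60863051 -0.79327079  0.93921733]
 [ 0.          0.          0.          1.        ]]
```

View pics/t1.png

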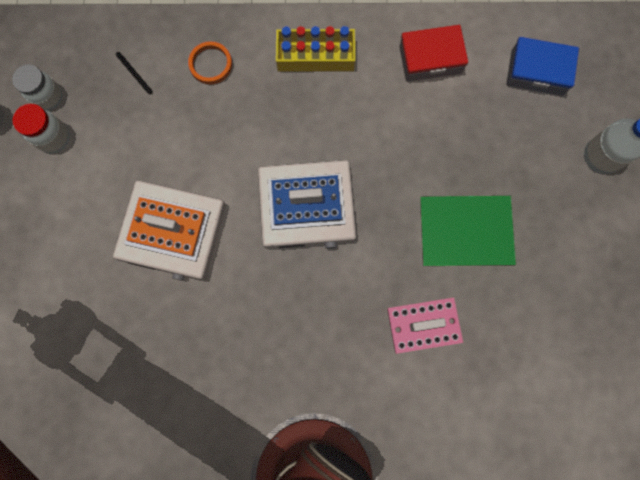

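View pics/s1.png

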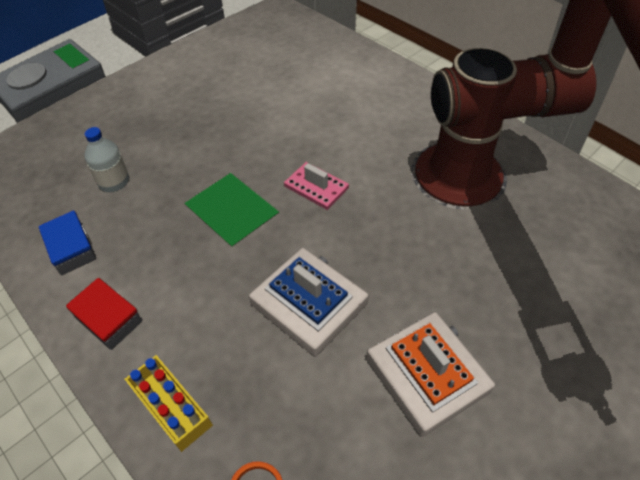

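Top view: the candidates are the blue plate with white handle on the middle mixer (307,200), the orange plate (165,225), the pink look-alike on the bench (425,325), and a plain blue box (545,62). The blue plate at (307,200) fits, since it is blue, has wells and a handle, and sits on a mixer. The green mat is at (468,230), and the way from blue to mat doesn't cross the orange mixer.

```bash
python3 - <<'E'
from h import *
d=np.load("g1.npz")
def rect(n,p):
    r=cv2.minAreaRect(p[:,:2].astype(np.float32)*1000); b=cv2.boxPoints(r)
    e=b[1]-b[0]; e2=b[2]-b[1]
    L=e if np.hypot(*e)>np.hypot(*e2) else e2
    a=np.degrees(np.arctan2(L[1],L[0]))%180
    print(n,len(p),"rectC",np.round(r[0],1),"size",np.round(r[1],1),"long axis deg",round(a,2),"z med",np.round(np.median(p[:,2])*1000,1),"mean",np.round(p.mean(0)*1000,1))
for nm,im,W in (("top",d["a"],d["W"]),("scene",d["b"],d["V"])):
    hsv=cv2.cvtColor(im,cv2.COLOR_BGR2HSV); H,S,Vv=cv2.split(hsv)
    x,y,z=W[...,0],W[...,1],W[...,2]
    def big(m):
        n,l,s,c=cv2.connectedComponentsWithStats(cv2.morphologyEx(m.astype(np.uint8),cv2.MORPH_CLOSE,np.ones((3,3)))); i=1+np.argmax(s[1:,4]); return (l==i)
    g=big((H>50)&(H<75)&(S>150)&(z<0.03)&(x>0.2)&(x<0.8)); rect(nm+" mat",W[g&np.isfinite(z)])
    bl=big((H>100)&(H<125)&(S>130)&(z>0.05)&(z<0.08)&(abs(y)<.2)&(x<.7)); rect(nm+" blue",W[bl&np.isfinite(z)])
    c=W[bl&np.isfinite(z)].mean(0)
    h=(z>0.098)&(z<0.12)&(np.hypot(x-c[0],y-c[1])<0.06); rect(nm+" handle top",W[h])
    o=(z>0.098)&(z<0.12)&(y>0.15)&(y<0.4)&(x<.7)&(S<80); 
    if o.any(): rect(nm+" orange h",W[o])
    dk=(z>0.04)&(z<0.055)&(np.hypot(x-c[0],y-c[1])<0.12)&(Vv>100); rect(nm+" deck",W[dk])
im=d["a"][140:280,230:380]; cv2.imwrite("pics/c1.png",cv2.resize(im,None,fx=5,fy=4*1.0,interpolation=2)[:600])
E
```

```text
top mat 6001 rectC [ 464.4 -302.2] size [137.3 177.3] long axis deg 90.54 z med 5.8 mean [ 463.4 -301.4    5.7]
top blue 1244 rectC [510.3  14.7] size [ 85.3 123.6] long axis deg 94.91 z med 65.3 mean [505.6  13.9  65.3]
top handle top 319 rectC [510.9  15.7] size [17.6 59.1] long axis deg 94.62 z med 109.6 mean [509.7  15.5 109. ]
top orange h 307 rectC [459.1 280.6] size [59.3 16.2] long axis deg 77.22 z med 109.4 mean [458.2 279.1 108.9]
top deck 3971 rectC [510.8  15.9] size [159.1 179.1] long axis deg 94.54 z med 43.9 mean [505.3  15.   44.8]
scene mat 3311 rectC [ 464.7 -299.1] size [138.4 180.4] long axis deg 90.58 z med 4.4 mean [ 466.6 -296.3    4.4]
scene blue 1270 rectC [513.  18.] size [ 86.7 126.4] long axis deg 95.37 z med 64.8 mean [520.1  28.4  64.7]
scene handle top 300 rectC [513.   16.5] size [18.1 61.1] long axis deg 95.36 z med 109.2 mean [514.   18.8 108.1]
scene orange h 364 rectC [462.  282.9] size [59.2 16.9] long axis deg 77.59 z med 108.8 mean [463.3 284.  108. ]
scene deck 3276 rectC [514.   17.2] size [161.1 180. ] long axis deg 94.64 z med 43.3 mean [523.8  30.7  44.3]
```

View pics/c1.png

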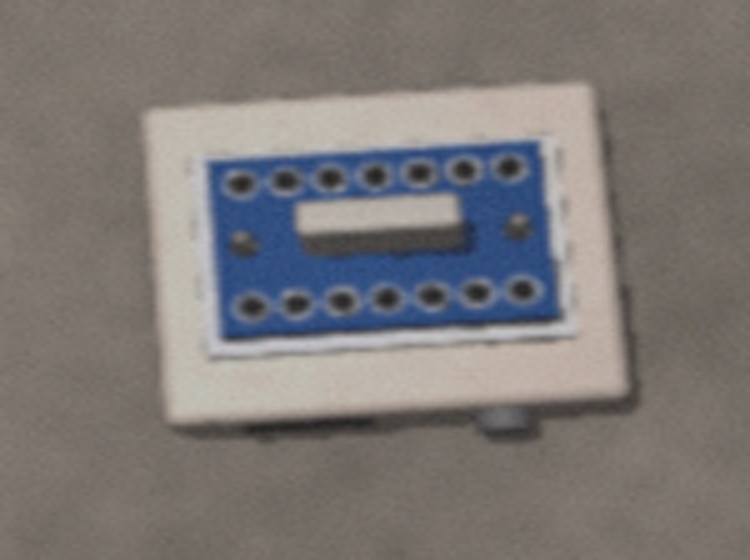

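The crop confirms it: blue plate, wells, and a white handle at its centre with the two pins to either side. Both cameras agree on the handle (about 0.512, 0.016, top at 0.109) and on the mat (about 0.4645, -0.3005).

```bash
cat >> h.py <<'E'
from scipy.spatial.transform import Rotation as R
def go(pos,ang,show=True):
    """units to go: tool-axis shift & turn to reach TCP pos, pointing down, jaw x axis at ang deg (mod 180)"""
    s=manip.state(); q=s["tool_rot"]; C=R.from_quat([q[1],q[2],q[3],q[0]])
    M=C.as_matrix(); best=None
    for a in (ang,ang+180):
        t=np.radians(a); x=np.array([np.cos(t),np.sin(t),0]); y=np.array([0,0,-1.]); G=R.from_matrix(np.stack([x,y,np.cross(x,y)],1))
        rv=(C.inv()*G).as_rotvec()
        if best is None or np.linalg.norm(rv)<np.linalg.norm(best[0]): best=(rv,G)
    rv,G=best; dw=np.array(pos)-s["tool_pos"]
    print("t",round(s["time"],2),"pos",np.round(s["tool_pos"],4),"jawdeg",round(np.degrees(np.arctan2(M[1,0],M[0,0])),2),"ydir",np.round(M[:,1],4),"w",round(s["gripper_width"],3),"F",np.round(s["contact_force"],1),"q6",round(s["joint_pos"][5],2))
    print(" shift units now-frame",np.round(M.T@dw/0.025,2)," goal-frame",np.round(G.inv().apply(dw)/0.025,2)," turn units",np.round(np.degrees(rv)/5,2))
E
python3 -c "
from h import *
go([.512,.016,.20],4.7)"
```

```text
t 0.1 pos [0.2725 0.5618 0.2302] jawdeg 64.11 ydir [-0.001  -0.0016 -1.    ] w 0.995 F [-0.4  0.1  0.3] q6 -0.12
 shift units now-frame [-15.46   1.23 -18.15]  goal-frame [  7.76   1.21 -22.54]  turn units [ 1.000e-02  1.188e+01 -2.000e-02]
```

>>> drive_tool:
  motion:
    - [[0, 0, -1], [0, 1, 0], -1]
    - [[0, 0, -1], [0, 1, 0], -1]
    - [[0, 0, -1], [0, 1, 0], -1]
    - [[0, 0, -1], [0, 1, 0], -1]
    - [[0, 0, -1], [0, 1, 0], -1]
    - [[0, 0, -1], [0, 1, 0], -1]
    - [[0, 0, -1], [0, 1, 0], -1]
    - [[0, 0, -1], [0, 1, 0], -1]
    - [[0, 0, -1], [0, 1, 0], -1]
    - [[0, 0, -1], [0, 1, 0], -1]
    - [[0, 0, -1], [0, 1, 0], -1]
    - [[0, 0, -1], [0, 0.9, 0], -1]

```text
time: 1.3
tool_pos: [0.4438, 0.3311, 0.2306]
tool_rot: [-0.706, 0.707, 0.027, -0.028]
contact_force: [0.7, -0.2, 0.8]
gripper_width: 0.997
```

```bash
python3 -c "
from h import *
go([.512,.016,.20],4.7)"
```

```text
t 1.3 pos [0.4438 0.3311 0.2306] jawdeg 4.41 ydir [-8.e-04 -6.e-04 -1.e+00] w 0.997 F [ 0.7 -0.2  0.8] q6 0.43
 shift units now-frame [  1.75   1.23 -12.77]  goal-frame [  1.69   1.23 -12.78]  turn units [ 0.01 -0.06 -0.01]
```

>>> drive_tool:
  motion:
    - [[0.14, 0, -1], [0, 0, 0], -1]
    - [[0.14, 0, -1], [0, 0, 0], -1]
    - [[0.14, 0, -1], [0, 0, 0], -1]
    - [[0.14, 0, -1], [0, 0, 0], -1]
    - [[0.14, 0, -1], [0, 0, 0], -1]
    - [[0.14, 0, -1], [0, 0, 0], -1]
    - [[0.14, 0.2, -1], [0, 0, 0], -1]
    - [[0.14, 0.2, -1], [0, 0, 0], -1]
    - [[0.14, 0.2, -1], [0, 0, 0], -1]
    - [[0.14, 0.2, -1], [0, 0, 0], -1]
    - [[0.14, 0.2, -1], [0, 0, 0], -1]
    - [[0.14, 0.2, -0.5], [0, 0, 0], -1]

```text
time: 2.5
tool_pos: [0.5087, 0.0475, 0.2006]
tool_rot: [-0.706, 0.707, 0.028, -0.028]
contact_force: [-0.7, 0.9, -0.5]
gripper_width: 1.004
```

>>> drive_tool:
  motion:
    - [[0, 0, 0], [0, 0, 0], -1]
    - [[0, 0, 0], [0, 0, 0], -1]
    - [[0, 0, 0], [0, 0, 0], -1]

```text
time: 2.8
tool_pos: [0.5087, 0.05, 0.2015]
tool_rot: [0.707, -0.706, -0.029, 0.029]
contact_force: [0.2, 0.8, 0.2]
gripper_width: 0.996
```

```bash
python3 -c "
from h import *
go([.512,.016,.14],4.7)"
```

```text
t 2.8 pos [0.5087 0.05   0.2015] jawdeg 4.68 ydir [ 2.e-04  4.e-04 -1.e+00] w 0.996 F [0.2 0.8 0.2] q6 -0.13
 shift units now-frame [ 0.02  2.46 -1.37]  goal-frame [ 0.02  2.46 -1.37]  turn units [-0. -0.  0.]
```

>>> drive_tool:
  motion:
    - [[0, 0.6, -0.7], [0, 0, 0], -1]
    - [[0, 0.6, -0.67], [0, 0, 0], -1]
    - [[0, 0.6, 0], [0, 0, 0], -1]
    - [[0, 0.6, 0], [0, 0, 0], -1]
    - [[0, 0.6, 0], [0, 0, 0], -1]
    - [[0, 0, 0], [0, 0, 0], -1]
    - [[0, 0, 0], [0, 0, 0], -1]

```text
time: 3.5
tool_pos: [0.5113, 0.0155, 0.1259]
tool_rot: [0.707, -0.706, -0.028, 0.029]
contact_force: [0.2, -0.4, -0.3]
gripper_width: 1.003
```

```bash
python3 -c "
from h import *
go([.512,.016,.074],4.7)
a,W,f=grab('top'); b,V,g=grab('scene')
b2=cv2.resize(b[200:360,200:420],None,fx=2.8,fy=2.8,interpolation=2);a2=cv2.resize(a[120:280,230:380],None,fx=2.8,fy=2.8,interpolation=2)
cv2.imwrite('pics/c2.png',cv2.resize(np.hstack([b2,a2]),None,fx=.77,fy=.77,interpolation=3))
"
```

```text
t 3.5 pos [0.5113 0.0155 0.1259] jawdeg 4.66 ydir [-9.e-04  2.e-04 -1.e+00] w 1.003 F [ 0.2 -0.4 -0.3] q6 -0.2
 shift units now-frame [0.03 2.08 0.02]  goal-frame [0.03 2.08 0.02]  turn units [-0.   -0.01 -0.01]
```

View pics/c2.png

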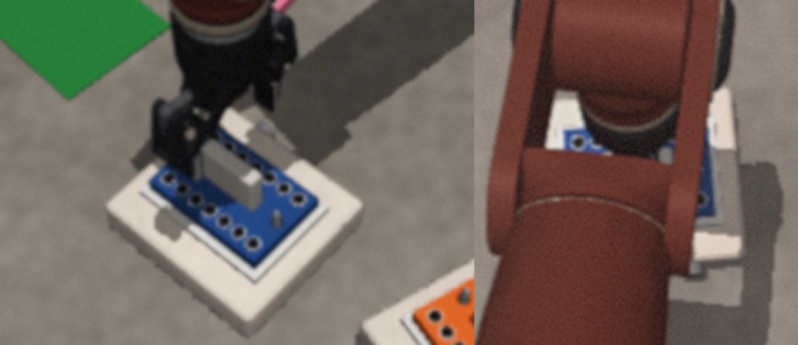

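The left half (scene camera) shows the open fingers straddling the handle (left crop, about (230,170)), well centred. The arm hides the plate in the top view. Next: descend and close.

>>> drive_tool:
  motion:
    - [[0, 0.4, 0], [0, 0, 0], -1]
    - [[0, 0.4, 0], [0, 0, 0], -1]
    - [[0, 0.4, 0], [0, 0, 0], -1]
    - [[0, 0.4, 0], [0, 0, 0], -1]
    - [[0, 0.4, 0], [0, 0, 0], -1]
    - [[0, 0, 0], [0, 0, 0], -1]
    - [[0, 0, 0], [0, 0, 0], -1]

```text
time: 4.3
tool_pos: [0.5113, 0.0149, 0.0759]
tool_rot: [0.707, -0.706, -0.028, 0.029]
contact_force: [-0.2, -0.3, -0.7]
gripper_width: 1.002
```

>>> drive_tool:
  motion:
    - [[0, 0, 0], [0, 0, 0], 0]
    - [[0, 0, 0], [0, 0, 0], 0.3]
    - [[0, 0, 0], [0, 0, 0], 0.5]
    - [[0, 0, 0], [0, 0, 0], 0.6]
    - [[0, 0, 0], [0, 0, 0], 0.7]
    - [[0, 0, 0], [0, 0, 0], 0.8]
    - [[0, 0, 0], [0, 0, 0], 1]
    - [[0, 0, 0], [0, 0, 0], 1]
    - [[0, 0, 0], [0, 0, 0], 1]
    - [[0, 0, 0], [0, 0, 0], 1]
    - [[0, 0, 0], [0, 0, 0], 1]

```text
time: 5.4
tool_pos: [0.512, 0.0149, 0.0768]
tool_rot: [-0.706, 0.707, 0.029, -0.028]
contact_force: [1.4, 0.4, 4.4]
gripper_width: 0.181
```

```bash
python3 -c "
from h import *
go([.512,.016,.12],4.7)
s=manip.state();print(s['ft_torque'])"
```

```text
t 5.4 pos [0.512  0.0149 0.0768] jawdeg 4.61 ydir [ 1.1e-03 -1.0e-04 -1.0e+00] w 0.181 F [1.4 0.4 4.4] q6 -0.2
 shift units now-frame [ 0.01 -1.73  0.04]  goal-frame [ 0.   -1.73  0.04]  turn units [ 0.   -0.02  0.01]
[ 0.11851172 -0.14134168  0.00176794]
```

>>> drive_tool:
  motion:
    - [[0, -0.1, 0], [0, 0, 0], 1]
    - [[0, -0.15, 0], [0, 0, 0], 1]
    - [[0, -0.15, 0], [0, 0, 0], 1]
    - [[0, -0.15, 0], [0, 0, 0], 1]
    - [[0, -0.15, 0], [0, 0, 0], 1]
    - [[0, 0, 0], [0, 0, 0], 1]

```text
time: 6.0
tool_pos: [0.5115, 0.0151, 0.0927]
tool_rot: [0.707, -0.706, -0.029, 0.028]
contact_force: [5.4, 1.3, -4.4]
gripper_width: 0.18
```

>>> drive_tool:
  motion:
    - [[0, -0.2, 0], [0, 0, 0], 1]
    - [[0, -0.2, 0], [0, 0, 0], 1]
    - [[0, -0.2, 0], [0, 0, 0], 1]
    - [[0, -0.2, 0], [0, 0, 0], 1]
    - [[0, -0.2, 0], [0, 0, 0], 1]
    - [[0, -0.2, 0], [0, 0, 0], 1]
    - [[0, -0.3, 0], [0, 0, 0], 1]
    - [[0, -0.3, 0], [0, 0, 0], 1]
    - [[0, -0.3, 0], [0, 0, 0], 1]
    - [[0, 0, 0], [0, 0, 0], 1]

```text
time: 7.0
tool_pos: [0.5126, 0.0148, 0.1482]
tool_rot: [-0.706, 0.707, 0.03, -0.027]
contact_force: [1.4, 0.2, -4.8]
gripper_width: 0.176
```

```bash
python3 -c "
from h import *
go([.4645,-.3005,.14],0.55)
b,V,g=grab('scene')
cv2.imwrite('pics/c3.png',cv2.resize(b[180:360,180:420],None,fx=3,fy=3,interpolation=2))
"
```

```text
t 7.0 pos [0.5126 0.0148 0.1482] jawdeg 4.61 ydir [ 3.2e-03 -4.0e-04 -1.0e+00] w 0.176 F [ 1.4  0.2 -4.8] q6 -0.2
 shift units now-frame [ -2.93   0.33 -12.42]  goal-frame [ -2.04   0.33 -12.59]  turn units [0.01 0.81 0.04]
```

View pics/c3.png

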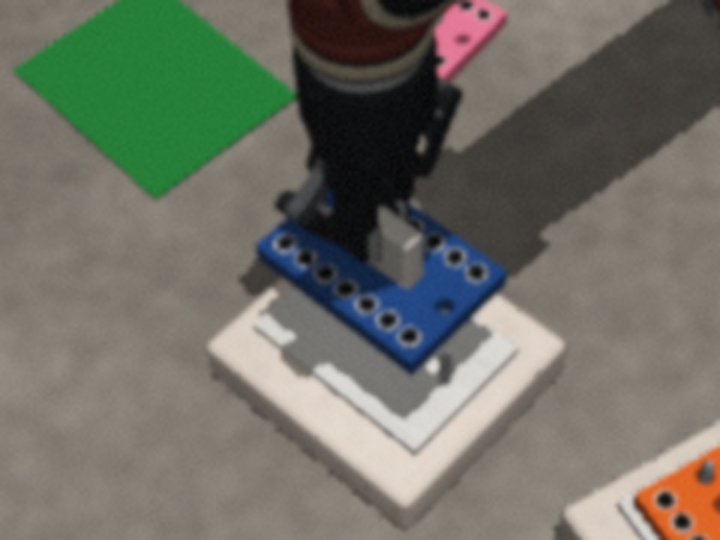

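The plate is held level and clear of its pins (pin tip visible at about (443,365) in the crop), with 71 mm of lift. Moving over the mat.

>>> drive_tool:
  motion:
    - [[-0.1, 0, -0.3], [0, 0, 0], 1]
    - [[-0.2, 0, -0.6], [0, 0, 0], 1]
    - [[-0.25, 0, -1], [0, 0, 0], 1]
    - [[-0.25, 0, -1], [0, 0, 0], 1]
    - [[-0.25, 0, -1], [0, 0, 0], 1]
    - [[-0.25, 0, -1], [0, 0, 0], 1]
    - [[-0.25, 0, -1], [0, 0, 0], 1]
    - [[-0.25, 0, -1], [0, 0, 0], 1]
    - [[-0.25, 0, -1], [0, 0, 0], 1]
    - [[-0.25, 0, -1], [0, 0, 0], 1]
    - [[-0.25, 0, -1], [0, 0, 0], 1]
    - [[-0.25, 0, -1], [0, 0, 0], 1]

```text
time: 8.25
tool_pos: [0.4627, -0.2635, 0.1456]
tool_rot: [0.707, -0.706, -0.028, 0.029]
contact_force: [0.6, 0.9, -3.8]
gripper_width: 0.18
```

>>> drive_tool:
  motion:
    - [[-0.13, 0, -0.7], [0, 0, 0], 1]
    - [[0, 0, -0.5], [0, 0.2, 0], 1]
    - [[0, 0, -0.3], [0, 0.3, 0], 1]
    - [[0, 0, 0], [0, 0.3, 0], 1]
    - [[0, 0, 0], [0, 0, 0], 1]
    - [[0, 0, 0], [0, 0, 0], 1]
    - [[0, 0, 0], [0, 0, 0], 1]

```text
time: 8.95
tool_pos: [0.4635, -0.2992, 0.1462]
tool_rot: [0.707, -0.707, -0.004, 0.004]
contact_force: [-0.6, 0.1, -5.0]
gripper_width: 0.179
```

```bash
cat > m.py <<'E'
from h import *
go([.4645,-.3005,.06],0.55)
for nm in ("top","scene"):
    im,W,f=grab(nm); cv2.imwrite(f"pics/m_{nm}_{int(manip.state()['time']*100)}.png",im)
    H,S,V=cv2.split(cv2.cvtColor(im,cv2.COLOR_BGR2HSV)); z=W[...,2]
    m=(H>100)&(H<125)&(S>130)&(np.hypot(W[...,0]-.4645,W[...,1]+.3005)<.1)
    p=W[m]; 
    if len(p)<50: print(nm,"few",len(p)); continue
    A=np.c_[p[:,:2]-p[:,:2].mean(0),np.ones(len(p))]
    zz=p[:,2]; k=np.ones(len(p),bool)
    for _ in range(6): c=np.linalg.lstsq(A[k],zz[k],rcond=None)[0]; k=abs(zz-A@c)<.003
    r=cv2.minAreaRect(p[k][:,:2].astype(np.float32)*1000); b=cv2.boxPoints(r); e=b[1]-b[0]; e2=b[2]-b[1]; L=e if np.hypot(*e)>np.hypot(*e2) else e2
    print(nm,k.sum(),"C",np.round(r[0],1),"size",np.round(r[1],1),"long deg",round(np.degrees(np.arctan2(L[1],L[0]))%180,2),"tilt deg x,y",np.round(np.degrees(c[:2]),2),"z",round(c[2]*1000,1))
E
python3 m.py
```

```text
t 8.95 pos [ 0.4635 -0.2992  0.1462] jawdeg 0.68 ydir [-1.e-04  2.e-04 -1.e+00] w 0.179 F [-0.6  0.1 -5. ] q6 -0.72
 shift units now-frame [ 0.04  3.45 -0.05]  goal-frame [ 0.04  3.45 -0.05]  turn units [-0.    0.03 -0.  ]
top 142 C [ 476.5 -238.5] size [29.2 72.3] long deg 153.05 tilt deg x,y [-0.91  1.35] z 135.2
scene 768 C [ 463.5 -295. ] size [ 86.4 128.1] long deg 90.54 tilt deg x,y [-0.14 -0.41] z 133.8
```

>>> drive_tool:
  motion:
    - [[0.04, 0.3, -0.14], [0, 0.03, 0], 1]
    - [[0, 0.5, 0], [0, 0, 0], 1]
    - [[0, 0.5, 0], [0, 0, 0], 1]
    - [[0, 0.5, 0], [0, 0, 0], 1]
    - [[0, 0.5, 0], [0, 0, 0], 1]
    - [[0, 0.5, 0], [0, 0, 0], 1]
    - [[0, 0.4, 0], [0, 0, 0], 1]
    - [[0, 0.4, 0], [0, 0, 0], 1]
    - [[0, 0.2, 0], [0, 0, 0], 1]
    - [[0, 0, 0], [0, 0, 0], 1]
    - [[0, 0, 0], [0, 0, 0], 1]
    - [[0, 0, 0], [0, 0, 0], 1]

```text
time: 10.25
tool_pos: [0.4649, -0.3039, 0.0522]
tool_rot: [-0.707, 0.707, 0.003, -0.002]
contact_force: [-0.1, -0.7, -4.2]
gripper_width: 0.176
```

```bash
python3 m.py
```

```text
t 10.25 pos [ 0.4649 -0.3039  0.0522] jawdeg 0.46 ydir [ 0.0012 -0.0011 -1.    ] w 0.176 F [-0.1 -0.7 -4.2] q6 -0.72
 shift units now-frame [-0.01 -0.31  0.14]  goal-frame [-0.01 -0.31  0.14]  turn units [ 0.01 -0.02  0.01]
top 121 C [ 478.7 -244. ] size [30.5 70.8] long deg 154.43 tilt deg x,y [-0.96  1.44] z 41.0
scene 694 C [ 464.8 -298.7] size [ 87.6 132.5] long deg 90.32 tilt deg x,y [ 0.05 -0.36] z 39.3
```

>>> drive_tool:
  motion:
    - [[0, 0.15, 0], [0, 0, 0], 1]
    - [[0, 0.15, 0], [0, 0, 0], 1]
    - [[0, 0.15, 0], [0, 0, 0], 1]
    - [[0, 0.1, 0], [0, 0, 0], 1]
    - [[0, 0.06, 0], [0, 0, 0], 1]
    - [[0, 0.05, 0], [0, 0, 0], 1]
    - [[0, 0.05, 0], [0, 0, 0], 1]
    - [[0, 0.05, 0], [0, 0, 0], 1]
    - [[0, 0, 0], [0, 0, 0], 1]
    - [[0, 0, 0], [0, 0, 0], 1]

```text
time: 11.35
tool_pos: [0.4644, -0.3035, 0.0323]
tool_rot: [-0.707, 0.707, 0.003, -0.003]
contact_force: [0.5, -0.2, -4.4]
gripper_width: 0.177
```

>>> drive_tool:
  motion:
    - [[0, 0.03, 0], [0, 0, 0], 1]
    - [[0, 0, 0], [0, 0, 0], 1]
    - [[0, 0, 0], [0, 0, 0], 1]

```text
time: 11.65
tool_pos: [0.4644, -0.3034, 0.0316]
tool_rot: [0.707, -0.707, -0.003, 0.003]
contact_force: [-0.2, 0.1, -4.3]
gripper_width: 0.176
```

>>> drive_tool:
  motion:
    - [[0, 0.03, 0], [0, 0, 0], 1]
    - [[0, 0, 0], [0, 0, 0], 1]
    - [[0, 0, 0], [0, 0, 0], 1]

```text
time: 11.95
tool_pos: [0.4644, -0.3035, 0.0309]
tool_rot: [-0.707, 0.707, 0.003, -0.003]
contact_force: [-0.3, -0.5, -3.5]
gripper_width: 0.176
```

>>> drive_tool:
  motion:
    - [[0, 0.03, 0], [0, 0, 0], 1]
    - [[0, 0, 0], [0, 0, 0], 1]
    - [[0, 0, 0], [0, 0, 0], 1]

```text
time: 12.25
tool_pos: [0.4644, -0.3035, 0.0308]
tool_rot: [-0.707, 0.707, 0.003, -0.003]
contact_force: [-3.2, 3.1, 5.3]
gripper_width: 0.177
```

>>> drive_tool:
  motion:
    - [[0, 0.02, 0], [0, 0, 0], 1]
    - [[0, 0, 0], [0, 0, 0], 1]
    - [[0, 0, 0], [0, 0, 0], 1]

```text
time: 12.55
tool_pos: [0.4644, -0.3035, 0.0308]
tool_rot: [0.707, -0.707, -0.003, 0.003]
contact_force: [-5.3, 4.4, 8.0]
gripper_width: 0.18
```

The force turned from -4 to +8 N at TCP 0.0308, the expected height, so the plate is resting on the mat. Releasing.

>>> drive_tool:
  motion:
    - [[0, 0, 0], [0, 0, 0], 0.6]
    - [[0, 0, 0], [0, 0, 0], 0.5]
    - [[0, 0, 0], [0, 0, 0], 0.3]
    - [[0, 0, 0], [0, 0, 0], 0]
    - [[0, 0, 0], [0, 0, 0], -0.4]
    - [[0, 0, 0], [0, 0, 0], -0.4]
    - [[0, 0, 0], [0, 0, 0], -0.4]
    - [[0, 0, 0], [0, 0, 0], -0.4]

```text
time: 13.35
tool_pos: [0.4644, -0.3035, 0.0296]
tool_rot: [-0.707, 0.707, 0.003, -0.003]
contact_force: [-0.6, -0.0, -0.2]
gripper_width: 0.703
```

>>> drive_tool:
  motion:
    - [[0, -0.3, 0], [0, 0, 0], -0.4]
    - [[0, -0.6, 0], [0, 0, 0], -0.4]
    - [[0, -0.8, 0], [0, 0, 0], -0.4]
    - [[0, -1, 0], [0, 0, 0], -0.4]
    - [[0, -1, 0], [0, 0, 0], -0.4]
    - [[0, -1, 0], [0, 0, 0], -0.4]
    - [[0, -1, 0], [0, 0, 0], -0.4]
    - [[0, -1, 0], [0, 0, 0], -0.4]
    - [[0, 0, 1], [0, 0, 0], -0.4]
    - [[0, 0, 1], [0, 0, 0], -0.4]
    - [[0, 0, 1], [0, 0, 0], -0.4]
    - [[0, 0, 1], [0, 0, 0], -0.4]

```text
time: 14.55
tool_pos: [0.4637, -0.2027, 0.1988]
tool_rot: [-0.707, 0.707, 0.003, -0.002]
contact_force: [0.4, 0.2, 0.5]
gripper_width: 0.701
```

>>> drive_tool:
  motion:
    - [[0, 0, 1], [0, 0, 0], -0.4]
    - [[0, 0, 1], [0, 0, 0], -0.4]
    - [[0, 0, 1], [0, 0, 0], -0.4]
    - [[0, 0, 1], [0, 0, 0], -0.4]
    - [[0, 0, 1], [0, 0, 0], -0.4]
    - [[0, 0, 1], [0, 0, 0], -0.4]
    - [[0, 0, 0], [0, 0, 0], -0.4]
    - [[0, 0, 0], [0, 0, 0], -0.4]
    - [[0, 0, 0], [0, 0, 0], -0.4]

```text
time: 15.45
tool_pos: [0.4625, -0.0542, 0.1978]
tool_rot: [-0.707, 0.707, 0.003, -0.002]
contact_force: [-0.5, 0.8, 0.4]
gripper_width: 0.702
```

```bash
python3 m.py; ls pics
```

```text
t 15.45 pos [ 0.4625 -0.0542  0.1978] jawdeg 0.43 ydir [ 1.e-03 -7.e-04 -1.e+00] w 0.702 F [-0.5  0.8  0.4] q6 -0.28
 shift units now-frame [ 0.    5.52 -9.85]  goal-frame [-0.02  5.51 -9.85]  turn units [ 0.01 -0.02  0.01]
top 1231 C [ 462.5 -302.7] size [ 86.1 128.4] long deg 90.94 tilt deg x,y [0.13 0.04] z 19.7
scene 709 C [ 463.9 -301. ] size [ 87.4 132. ] long deg 91.24 tilt deg x,y [0.17 0.09] z 17.9
c1.png
c2.png
c3.png
m_scene_1035.png
m_scene_1555.png
m_scene_905.png
m_top_1030.png
m_top_1550.png
m_top_900.png
s1.png
t1.png
```

View pics/m_top_1550.png

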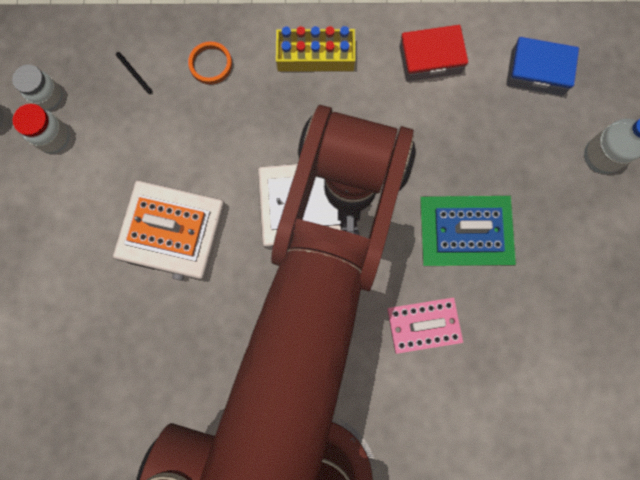

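The blue plate lies centred and square on the mat at (469,230). The orange plate is still seated at (165,225), and the gripper is clear of everything.

```bash
python3 -c "
from plant import manip
print(manip.job_done(), manip.state()['time'])"
```

```text
the job is handed in; nothing more can be done
the job is handed in; nothing more can be done
```

I gripped the blue plate by its handle, lifted it 71 mm straight up clear of its pins, set it down on the green mat, let go and backed away. I handed the job in at about 15.6 s.

- **Position:** in the last check, both cameras put the plate within about 2 mm of the mat's centre and 0.4–0.7° off square. It lies flat (tilt under 0.2°), with its upper face at the expected height of about 18 mm.
- **Contact:** vertical force was about 8 N at touchdown, the highest I read. The gripper is clear of everything.
- **Orange plate:** it is still seated on its mixer, and the pink one was not touched.
- **Disagreements:** the two cameras differ by 1–3 mm, within or just over their stated 2 mm calibration. While the plate was held, the arm hid it from the top camera, so I used only the scene camera's readings then. They put the plate's centre about 4 mm from the tool in y, and I corrected for that before lowering.

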